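# Clear the jammed roller feeder and bring the lead roller up to the stop

### The job

Two wooden rollers have jammed side by side at the throat of the spring-fed feeder. Gently nudge the blocking roller (the one beside the lane, held against the square shoulder) back against its spring until the lead roller slips past it into the lane, and let the blocker come forward again to its shoulder; then slide the lead roller along the lane until it presses lightly on the rubber buffer of the stop, and let go. Lift or tip neither roller, never push hard on anything, and leave the things lying around alone.

Things in the scene. Friction and masses are not known exactly. Their poses are not given: they have to be found in the camera images.
- feeder: Plywood feeder fixed to the bench; board 130 x 335 x 10 mm. Origin: under the board, below the throat; y = feed direction to lane and stop, x = across, z up; places below are mm in this frame. Floor at z 10, guide walls up to z 30. Behind the throat (y < 0) stand two rows: lead roller at -x, blocker at +x (outer wall face x 52). Each row is pushed to +y by a sprung plate.
- throat (a point): Middle of the throat on the floor (x -9, y 0, z 10): start of the lane, which runs to y 125 between wall faces at x -38 and x 20 (walls 8 mm thick). On the -x side a board slanted 30 degrees leads from x -55, y -29 to x -38, y 0. It opens when the blocker is pushed back some 13 to 15 mm; the lead roller then pops through, filling the lane up to x 20.
- shoulder (a point): Middle of the top of the square shoulder (x 41, y 6, z 30) that stops the blocker; it spans x 20 to 62, y 0 to 12, top at z 30. A finger pushing the blocker back from the front stands clear of the lead roller's way if it stays above the shoulder, wholly at x over 21, with its tip over z 30.
- lead: Lead roller: smooth waxed turned wood, 50 mm diameter, 60 mm tall, about 85 g, upright on the floor beside the blocker. Origin: centre of its underside. Its plate (to z 30, x -33 to -1, about 5 N) follows it through the throat and ends at y 18, leaving the freed roller centred near y 43 or a little beyond; a finger can come down behind it above the plate.
- blocker: Blocking roller, same make and size as the lead, against the shoulder (centre near x 27, y -25). Origin: centre of its underside. The plate behind it (to z 67, x 5 to 50) has a spring of 450 N/m, preload 2 to 6 N, unknown, and bottoms hard after 17 to 26 mm of push; clearing the jam takes 7 to 16 N, and 20 N on a roller is too hard. Let go, it returns to the shoulder.
- stop: Steel block, 50 x 35 x 50 mm, beyond the lane. Origin: lower edge, middle, of its face to the throat (x -9, y 150, z 10). From that face, 32 mm up, a 12 mm rod points to the throat with a 36 mm rubber buffer disc on its end. The buffer's face is 35 to 55 mm out, set anew each time, not measured: feel for it. Sprung, 1200 N/m over 8 mm; press with 2 to 8 N, 12 N is too hard.
- spray_can: Spray can, 64 mm diameter, 190 mm tall, standing on the bench, bystander. Origin: centre of its underside.
- glue_bottle: White glue bottle, 56 mm diameter, 150 mm tall, standing on the bench, bystander. Origin: centre of its underside.
- bass_block: Block of carving wood, 110 x 50 x 45 mm, lying on the bench, bystander. Origin: centre of its underside.
- screwdriver: Screwdriver with amber handle lying on the bench along its x axis, bystander.
Not all that is in view belongs to the job. Leave any green look-alike of the blocker alone. Leave any yellow look-alike of the lead alone.

How it is judged (in metres and radians):
On the way, in this order (a step that is already met when the one before it is completed fails the run):
1. the lead roller has slipped through the throat into the lane (y of lead in the frame of feeder above 0.03 m), for 0.1 s.
2. the lead roller presses on the buffer of the stop with more than 1.5 N (contact force between lead and stop above 1.5 N), for 0.1 s.
At the end, for the whole second after the job is handed in: The lead roller has pressed the buffer (over 1.5 N) and rests upright (0.08 rad) on the lane floor, its centre over 62 mm past the throat; the blocker rests upright on the floor in its own row, centre 20 to 31 mm behind the throat and over 12 mm to the +x side of the feeder (y of lead in the frame of feeder above 0.062 m and z of each of lead, blocker in the frame of feeder below 0.013 m and angle between each of lead, blocker's own z axis and vertical below 0.08 rad and y of blocker in the frame of feeder between -0.031 and -0.02 m and x of blocker in the frame of feeder above 0.012 m and linear speed of each of lead, blocker below 0.01 m/s); the robot touches nothing.
It fails at once if the robot pushed a roller with more than 20 N (contact force between any of the fingers, the arm and blocker above 20 N or contact force between any of the fingers, the arm and lead above 20 N).
It fails at once if the stop was pressed with more than 12 N (contact force between anything else and stop above 12 N).
It fails at once if the feeder was pushed hard by the robot (more than 25 N) (contact force between any of the fingers, the arm and feeder above 25 N).
It fails at once if a roller was lifted more than 8 mm off the feeder floor or tipped more than 0.3 rad (z of any of lead, blocker in the frame of feeder above 0.018 m or angle between any of lead, blocker's own z axis and vertical above 0.3 rad).
It fails at once if a bystander was moved by more than 20 mm (distance of any of spray_can, glue_bottle, bass_block, screwdriver from where it was at the start of the episode above 0.02 m).
It also fails if it takes over 51 s, if anything falls off the work surface, if the arm or the gripper's body presses on something with over 40 N, if the wrist force passes 120 N, or if a joint passes its speed limit or range.

### The arm

A 6-joint arm with a two-finger parallel gripper is mounted at the origin on the work surface. World frame = base frame: x ahead of the robot, y to its left, z up, the work surface at z = 0. Lengths are in mm, angles in rad, forces in N, time in s.
With the tool pointing down it reaches from about 350 to 875 mm from the base axis. Payload 4.2 kg.
Tool frame: the origin (TCP) lies midway between the tips of the shut fingers; the grasp point (between the pads) lies 19 mm behind it; z points along the fingers, y is the line along which they close (so a half turn about z gives the same grasp; the last joint's range is limited). The gripper opens to 85 mm and grips with 20 to 120 N. Pads are 22 mm wide; open, the fingers measure 114 mm over their backs; the gripper's body (76 mm by 85 mm) begins 54 mm behind the grasp point. The pads swing forward as they close: fully open they stand 13 mm farther back than shut.
Start: joints at [-1.051, 0.385, 0.008, 0, -1.194, -0.259], TCP at [161.175, -603.839, 231.312] pointing down, gripper open.
Joint ranges: [-3.14, 3.14], [-1.21, 2.06], [-1.07, 1.41], [-3.16, 2.05], [-2.99, -0.16], [-3.1, 3.1]. Speed limits (rad/s): [2.79, 2.79, 3.14, 3.14, 3.14, 3.14].

### API

Orientations are given as a unit quaternion [x, y, z, w].
In Python, from bench import arm gives the robot as it stands.
- The arm moves only by the tool send_rows, never from a script. Its argument "targets" is a list of rows, each an object of numbers: "gripper": the gripper command: -1 is fully open, 1 is shut, values between are in proportion; "x", "y", "z": the shift along the tool's x, y, z in cm; "ax", "ay", "az": the turn, a rotation vector about the tool's x, y, z in degrees. A call has 1 to 5 rows; each row shifts and turns the commanded pose from where the row before left it, along the tool's axes as they then stand; what a row does not reach is not made up. A row lasts 1/12 s, in which the tool goes at most 41.7 mm and 7.16 degrees, less where a joint would pass 70% of its speed; a pose out of reach is approached as far as the arm can. A call is refused whole if a number of a shift passes 4.17 or a number of a turn 7.16, either way. A call with a gripper value outside its range is refused whole. The fingers move at their own pace and stop on an object; the grip force is fixed at half the most. Time passes only in rows, so rows that do not move let the fingers close. It gives the time, the measured TCP pose, the force, the opening and the grip force at its end, in the units of the state.
- arm.read_state(): the state, without advancing time (a new reading comes with each control period).
- arm.get_image(name): name is "side" or "top" or "wrist"; returns (picture, depth): 400x640x3 uint8, red, green, blue; 400x640 float32, mm along the optical axis (not along the pixel's ray), 0 where there is no reading.
- arm.camera_model(name): a dict with "fx", "fy", "cx", "cy" (pixels), "cam_to_world" (4x4, takes a point from camera to world coordinates). Camera axes: x right, y down, z forward; pixel columns grow to the right and rows downward; lengths in mm; the calibration is good to about 2 mm. A picture is of the moment at which its call begins: read the wrist's pose just before it. camera_model takes no time and is no camera call; for the wrist camera it gives the pose at the moment of the call.
- arm.job_done(): hands the job in; it is judged then, once.
Trained networks look in the newest picture that a camera, given by its name, has taken for a name from the list of things; names that differ only in an ending like _2 or _b are one class to them, and where a whole thing is asked for, a point or a joint stands for the part that bears it (a point fixed in the world has none). Each returns a list of dicts, best first, with "score" (0 to 1); they miss things now and then, are a little off and sometimes report something else, mostly with a low value. They report only what shows in the picture. A call takes as long as a camera call. They do not tell look-alikes from the thing itself.
- arm.boxes_of(camera, thing): "rect" ([left, top, width, height] in pixels, round what is visible of it).
The state is a dict: "clock": time; "joints": joint angles; "joint_vel": joint speeds; "joint_efforts": joint torques, N m; "position": TCP position; "ee_rot": TCP orientation; "contact_force": force on the tool from outside, world axes, zero at the start; "wrist_torque": the same for the moment, N m; "gripper_width": finger opening in mm; "grasp_force": force on a finger pad.
Only numpy, scipy, OpenCV 4.12 (cv2) and the standard library are available. Lean on these libraries where they do the work, as an engineer would, in place of code of your own. Each camera call takes 0.05 s, during which the arm holds its last target. There are 200 camera calls.

## Working session

There is one attempt and no reset: what is moved stays moved. The work goes in short steps, Python scripts to look and compute and a tool call to move; the robot and the scene stay as the last step left them, time stands still between calls to the robot, and variables do not carry over. Pictures are saved under pics/ and viewed, at most 10 in all, crops included, and the job is handed in when it is done.

Besides the shell and the picture viewer there is one more tool, called as a command line: name --argument value ..., lists and objects as JSON in quotes. send_rows: Moves the arm, as the interface text tells. Its arguments: {"type":"object","properties":{"targets":{"type":"array"}},"required":["targets"]}

```bash
mkdir -p pics; python3 - <<'E'
from bench import arm
import cv2,numpy as np
s=arm.read_state();print(s)
for n in("top","side"):
    p,d=arm.get_image(n);cv2.imwrite(f"pics/{n}1.png",p[:,:,::-1]);np.save(f"{n}_d.npy",d);np.save(f"{n}_p.npy",p)
    m=arm.camera_model(n);print(n,m)
    for t in("feeder","lead","blocker","stop","throat","shoulder"):
        print(t,[(b["rect"],round(b["score"],2)) for b in arm.boxes_of(n,t)][:4])
E
```

```text
{'clock': 0.0, 'joints': array([-1.05139343e+00,  3.85564083e-01,  6.57484832e-03, -4.52741533e-04,
       -1.19396632e+00, -2.58589954e-01]), 'joint_vel': array([-5.16404421e-04,  5.02731121e-04,  7.45952485e-04, -4.23221271e-05,
       -7.42979625e-04,  8.97906953e-04]), 'joint_efforts': array([ 5.45842631e-04, -3.92288196e+01,  1.88401741e+01,  4.18631718e+00,
       -4.61119358e-03, -2.59959904e-06]), 'position': array([ 161.01165445, -603.29252725,  230.20393909]), 'ee_rot': array([-1.29954277e-01,  9.91519378e-01,  1.07875272e-03, -2.14776070e-04]), 'contact_force': array([-0.44954809, -0.18087083, -0.01043549]), 'wrist_torque': array([-0.02799999,  0.00919142, -0.01257826]), 'grasp_force': 0.0, 'gripper_width': 85.30529968251045}
top {'fx': 373.7324676561376, 'fy': 373.7324676561376, 'cx': 322.0672455316927, 'cy': 195.33488140375457, 'cam_to_world': array([[-1.83655071e-02, -9.98459607e-01,  5.23557250e-02,
         5.61148671e+02],
       [-9.99341142e-01,  1.66917804e-02, -3.22283460e-02,
        -1.06793527e+02],
       [ 3.13047914e-02, -5.29131199e-02, -9.98108317e-01,
  
[... 618 characters left out ...]
39754, 'cam_to_world': array([[-9.81734079e-01, -1.11280825e-01,  1.54320367e-01,
         4.50879774e+02],
       [-1.90020665e-01,  5.32971289e-01, -8.24520316e-01,
         8.58679826e+02],
       [ 9.50497600e-03, -8.38783752e-01, -5.44381734e-01,
         7.13171389e+02],
       [ 0.00000000e+00,  0.00000000e+00,  0.00000000e+00,
         1.00000000e+00]])}
feeder [([287.7, 184.8, 84.9, 113.9], 0.86)]
lead [([382.8, 206.4, 23.4, 30.7], 0.76), ([337.6, 203.9, 25.0, 32.0], 0.7)]
blocker [([258.9, 190.2, 23.0, 28.4], 0.8), ([314.3, 201.3, 26.6, 31.4], 0.72)]
stop [([312.8, 247.3, 30.5, 39.4], 0.94)]
throat [([290.7, 185.0, 82.3, 114.8], 0.72)]
shoulder [([286.8, 183.2, 86.7, 114.2], 0.75)]
```

```bash
python3 - <<'E'
import cv2
a=cv2.imread("pics/top1.png")[80:290,180:400]
cv2.imwrite("pics/top1c.png",cv2.resize(a,None,fx=2.8,fy=2.8,interpolation=cv2.INTER_CUBIC))
E
```

```text
(no output)
```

View pics/top1.png

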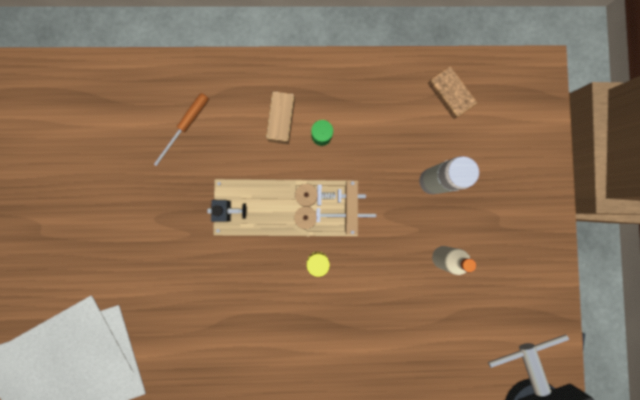

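View pics/top1c.png

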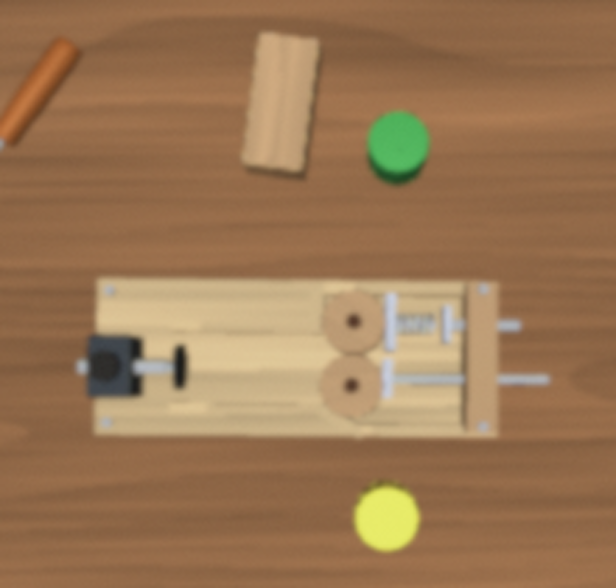

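View pics/side1.png

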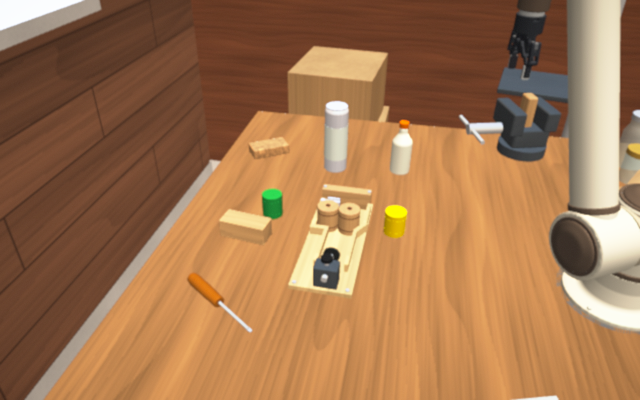

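The view shows the feeder at rows 178–237, columns 213–358, with feed direction to image-left (world +y). The candidates are:
- Wooden roller (306,195): on the +x side, with the wide sprung plate behind it, so this is the blocker.
- Wooden roller (305,218): on the stop's line, so this is the lead.
- Green roller (321,131) and yellow roller (318,265): off the feeder, so these are look-alikes.

The enlarged crop confirms this. Next I'll measure them.

```bash
cat > h.py <<'E'
import numpy as np
def cloud(d,m):
    v,u=np.mgrid[:d.shape[0],:d.shape[1]]
    P=np.stack([(u-m["cx"])/m["fx"]*d,(v-m["cy"])/m["fy"]*d,d,np.ones_like(d)],-1)@m["cam_to_world"].T
    return P[...,:3]
def pix(m,u,v,z):
    R=m["cam_to_world"];r=R[:3,:3]@[(u-m["cx"])/m["fx"],(v-m["cy"])/m["fy"],1]
    return R[:3,3]+r*(z-R[2,3])/r[2]
E
python3 - <<'E'
from bench import arm
from h import *
import cv2
m=arm.camera_model("top");d=np.load("top_d.npy");P=cloud(d,m)
print("table z",np.median(P[300:330,200:400,2]))
for n,(u,v) in dict(blk=(353,321),lead=(350,386)).items(): print(n,pix(m,u/2.8+180,v/2.8+80,70))
for (u,v) in((97,278),(498,283),(498,437),(93,435)): print("corner",pix(m,u/2.8+180,v/2.8+80,10))
Z=P[...,2]
for n,(u0,u1,v0,v1),lo,hi in(("rollers",(285,330,180,235),66,80),("stop",(205,232,195,230),50,80),("front wall etc",(205,365,170,240),25,38)):
    M=np.zeros_like(Z,bool);M[v0:v1,u0:u1]=1;M&=(Z>lo)&(Z<hi)
    k,l,st,c=cv2.connectedComponentsWithStats(M.astype(np.uint8))
    for i in range(1,k):
        if st[i,4]>25:
            q=P[l==i];print(n,st[i],q.mean(0).round(1),q.min(0).round(),q.max(0).round())
M=(Z>5)&(Z<40);M[:170]=0;M[245:]=0;M[:,:205]=0;M[:,365:]=0
q=P[M][:,:2].astype(np.float32);print(cv2.minAreaRect(q))
E
```

```text
table z 1.2966655505549056
blk [606.23643746 -98.17395229  70.        ]
lead [555.44834004 -95.01463399  70.        ]
corner [649.11170474 115.76010082  10.        ]
corner [ 639.69551834 -220.63886857   10.        ]
corner [ 509.98317383 -217.59488845   10.        ]
corner [518.41782177 119.48015996  10.        ]
rollers [295 184  27  22 422] [ 606.4 -100.7   70.9] [ 583. -131.   66.] [630. -74.  75.]
rollers [295 207  22  22 398] [556.4 -96.1  71.2] [ 533. -119.   67.] [579. -73.  76.]
stop [210 200  19  22 345] [574.6  91.6  64.4] [552.  76.  50.] [598. 115.  80.]
front wall etc [241 181 106  18 508] [621.1 -72.9  30.9] [ 601. -190.   25.] [640.  51.  38.]
front wall etc [322 192  14   8  61] [ 606.1 -148.6   33.6] [ 597. -164.   27.] [ 614. -134.   38.]
front wall etc [358 194   7   5  30] [ 603.6 -224.3   34.8] [ 598. -231.   28.] [ 608. -217.   38.]
front wall etc [317 208  29  14 113] [ 561.4 -143.    28.4] [ 547. -187.   25.] [ 577. -122.   33.]
front wall etc [241 224 105  13 417] [530.8 -65.5  31.1] [ 514. -186.   25.] [544.  52.  36.]
((584.336669921875, -53.60432434082031), (356.3555603027344, 170.44244384765625), 88.8585433959961)
```

send_rows --targets '[{"gripper": 1, "az": 5.5}, {"gripper": 1, "az": 5.5}, {"gripper": 1, "az": 5.5}, {"gripper": 1, "x": -2.4, "y": 3.2}, {"gripper": 1, "x": -2.4, "y": 3.2}]'

```text
$.targets[0]: bad value
```

send_rows --targets '[{"gripper": 1, "x": -2.4, "y": 3.2}, {"gripper": 1, "x": -2.4, "y": 3.2}, {"gripper": 1, "x": -2.4, "y": 3.2}, {"gripper": 1, "x": -2.4, "y": 3.2}, {"gripper": 1, "x": -2.4, "y": 3.2}]'

```text
$.targets[0]: bad value
```

send_rows --targets '[{"gripper": 1, "x": -2.4, "y": 3.2}, {"gripper": 1, "x": -2.4, "y": 3.2}, {"gripper": 1, "x": -2.4, "y": 3.2}, {"gripper": 1, "x": -2.4, "y": 3.2}, {"gripper": 1, "x": -2.4, "y": 3.2}]'

```text
$.targets[0]: bad value
```

send_rows --targets '[{"gripper": 1, "x": 0, "y": 0, "z": 0, "ax": 0, "ay": 0, "az": 5.5}, {"gripper": 1, "x": 0, "y": 0, "z": 0, "ax": 0, "ay": 0, "az": 5.5}, {"gripper": 1, "x": 0, "y": 0, "z": 0, "ax": 0, "ay": 0, "az": 5.5}, {"gripper": 1, "x": -2.4, "y": 3.2, "z": 0, "ax": 0, "ay": 0, "az": 0}, {"gripper": 1, "x": -2.4, "y": 3.2, "z": 0, "ax": 0, "ay": 0, "az": 0}]'

```text
clock: 1.12
position: [210.4, -541.3, 230.5]
ee_rot: [0.016, 1.0, 0.0, -0.0]
contact_force: [1.2, 0.2, 0.4]
gripper_width: 25.6
grasp_force: 0.0
```

send_rows --targets '[{"gripper": 1, "x": -2.4, "y": 3.2, "z": 0, "ax": 0, "ay": 0, "az": 0}, {"gripper": 1, "x": -2.4, "y": 3.2, "z": 0, "ax": 0, "ay": 0, "az": 0}, {"gripper": 1, "x": -2.4, "y": 3.2, "z": 0, "ax": 0, "ay": 0, "az": 0}, {"gripper": 1, "x": -2.4, "y": 3.2, "z": 0, "ax": 0, "ay": 0, "az": 0}, {"gripper": 1, "x": -2.4, "y": 3.2, "z": 0, "ax": 0, "ay": 0, "az": 0}]'

```text
clock: 1.53
position: [336.0, -382.9, 231.7]
ee_rot: [0.014, 1.0, -0.0, 0.0]
contact_force: [1.2, 0.2, 0.3]
gripper_width: 0.2
grasp_force: 0.0
```

send_rows --targets '[{"gripper": 1, "x": -2.4, "y": 3.2, "z": 0, "ax": 0, "ay": 0, "az": 0}, {"gripper": 1, "x": -2.4, "y": 3.2, "z": 0, "ax": 0, "ay": 0, "az": 0}, {"gripper": 1, "x": -2.4, "y": 3.2, "z": 0, "ax": 0, "ay": 0, "az": 0}, {"gripper": 1, "x": -2.4, "y": 3.2, "z": 0, "ax": 0, "ay": 0, "az": 0}, {"gripper": 1, "x": -2.4, "y": 3.2, "z": 0, "ax": 0, "ay": 0, "az": 0}]'

```text
clock: 1.95
position: [460.4, -226.0, 231.8]
ee_rot: [0.013, 1.0, -0.0, 0.0]
contact_force: [1.5, -1.1, 0.1]
gripper_width: -0.1
grasp_force: 0.0
```

send_rows --targets '[{"gripper": 1, "x": -2.4, "y": 3.2, "z": 0, "ax": 0, "ay": 0, "az": 0}, {"gripper": 1, "x": -2.4, "y": 3.2, "z": 0, "ax": 0, "ay": 0, "az": 0}, {"gripper": 1, "x": -2.4, "y": 3.2, "z": 0, "ax": 0, "ay": 0, "az": 0}, {"gripper": 1, "x": -2.4, "y": 3.2, "z": 0, "ax": 0, "ay": 0, "az": 0}, {"gripper": 1, "x": -2.0, "y": 3.2, "z": 0, "ax": 0, "ay": 0, "az": 0}]'

```text
clock: 2.37
position: [581.2, -69.1, 231.5]
ee_rot: [0.013, 1.0, -0.0, 0.0]
contact_force: [0.2, -1.6, -0.2]
gripper_width: 0.2
grasp_force: 0.0
```

```bash
python3 - <<'E'
from bench import arm
import cv2,numpy as np
s=arm.read_state();print(s["clock"],s["position"],s["ee_rot"],s["contact_force"])
m=arm.camera_model("wrist");p,d=arm.get_image("wrist");np.savez("w1.npz",p=p,d=d,**m)
print(m);cv2.imwrite("pics/w1.png",p[:,:,::-1])
E
```

```text
2.3667 [581.15986303 -69.14906831 231.49084866] [ 1.33737724e-02  9.99910499e-01 -4.02620540e-05  3.66990270e-04] [ 0.20084368 -1.62307205 -0.17028574]
{'fx': 304.8703934924249, 'fy': 304.8703934924249, 'cx': 324.51997964956166, 'cy': 199.1376286124736, 'cam_to_world': array([[ 2.68519149e-02,  9.64716760e-01,  2.61917062e-01,
         5.16570747e+02],
       [ 9.99639304e-01, -2.60414041e-02, -6.56563029e-03,
        -6.77025577e+01],
       [ 4.86714469e-04,  2.61998890e-01, -9.65068052e-01,
         3.74204742e+02],
       [ 0.00000000e+00,  0.00000000e+00,  0.00000000e+00,
         1.00000000e+00]])}
```

View pics/w1.png

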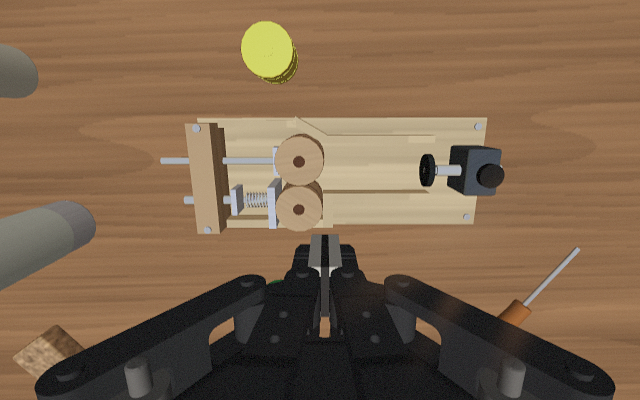

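The rollers are at (299,161) lead and (299,205) blocker, the stop's buffer at (427,170), and the fingertips at (325,240). Next I'll measure these, along with the finger profile.

```bash
python3 - <<'E'
from h import *
from scipy.spatial.transform import Rotation as R
w=np.load("w1.npz");m={k:w[k] for k in("fx","fy","cx","cy","cam_to_world")};d=w["d"]
th=np.radians(-1.55);ex=np.array([np.cos(th),np.sin(th)]);ey=np.array([-np.sin(th),np.cos(th)])
for n,u,v,z in(("lead",299,161,70),("blk",299,205,70),("c",198,118,10),("c",487,118,10),("c",473,223,10),("buf",432,170,42),("stopfaceTopL",455,147,60)):
    print(n,pix(m,u,v,z).round(1))
P=cloud(d,m)
T=(P-[581.2,-69.1,231.5])@R.from_quat([.0134,.9999,0,0]).as_matrix()
for z0 in range(-100,5,6):
    M=(d>0)&(T[...,2]>z0)&(T[...,2]<z0+6)&(abs(T[...,1])<80)&(abs(T[...,0])<50)
    if M.sum()>5: q=T[M];print(z0,q.min(0).round(1),q.max(0).round(1),M.sum())
Z=P[...,2]
for n,(u,v) in(("lead",(299,161)),("blk",(299,205))):
    M=np.zeros_like(Z,bool);M[v-30:v+30,u-30:u+30]=1;M&=(Z>68)&(Z<73);q=P[M];print(n,q.mean(0),q.min(0),q.max(0))
E
```

```text
lead [558.9 -94.2  70. ]
blk [604.7 -96.5  70. ]
c [ 514.5 -213.6   10. ]
c [523.4 120.   10. ]
c [651.8 116.7  10. ]
buf [576.7  49.2  42. ]
stopfaceTopL [550.3  64.8  60. ]
-100 [   9.7  -57.5 -100. ] [ 19.6  56.7 -94. ] 4024
-94 [  2.9 -62.9 -94. ] [ 18.8  61.7 -88. ] 9051
-88 [ -3.2 -62.8 -88. ] [ 17.   62.2 -82. ] 9964
-82 [ -8.8 -59.3 -82. ] [ 17.   58.9 -76. ] 7225
-76 [ -8.8 -54.6 -76. ] [ 16.6  53.3 -70. ] 6425
-70 [-10.  -49.9 -70. ] [ 16.5  49.1 -64. ] 3358
-64 [-10.3 -44.  -64. ] [ 14.5  43.3 -58. ] 2567
-58 [-10.3 -39.6 -58. ] [ 12.7  40.6 -52. ] 4177
-52 [-13.  -34.7 -52. ] [ 12.7  34.2 -46. ] 1969
-46 [-13.5 -30.3 -46. ] [ 12.8  28.9 -40. ] 706
-40 [-12.9 -11.  -39.9] [ 10.6  11.4 -34. ] 636
-34 [  4.8 -14.  -34. ] [ 10.4  13.2 -28. ] 297
-28 [  4.7 -13.9 -28. ] [ 10.   13.3 -22. ] 373
-22 [  4.6 -13.7 -22. ] [ 10.3  13.3 -16. ] 357
-16 [  4.5 -13.8 -16. ] [ 10.1  13.2 -10. ] 302
-10 [  4.8 -12.9 -10. ] [10.  12.7 -4.6] 186
lead [560.15733622 -94.62915816  70.22877292] [ 535.23113046 -119.54928403   68.01005338] [589.1761844  -70.15443511  72.75863997]
blk [603.65374353 -96.88539914  70.29057695] [ 572.36388551 -122.03423607   68.14350401] [633.97187817 -72.64602729  72.52125579]
```

send_rows --targets '[{"gripper": 1, "x": -3.3, "y": 2.3, "z": 0, "ax": 0, "ay": 0, "az": 0}, {"gripper": 1, "x": 0, "y": 0, "z": 4, "ax": 0, "ay": 0, "az": 0}, {"gripper": 1, "x": 0, "y": 0, "z": 4, "ax": 0, "ay": 0, "az": 0}, {"gripper": 1, "x": 0, "y": 0, "z": 4, "ax": 0, "ay": 0, "az": 0}, {"gripper": 1, "x": 0, "y": 0, "z": 0, "ax": 0, "ay": 0, "az": 0}]'

```text
clock: 2.83
position: [607.4, -49.0, 102.6]
ee_rot: [0.015, 1.0, -0.0, -0.009]
contact_force: [-2.3, 0.3, -0.8]
gripper_width: -0.8
grasp_force: 0.0
```

send_rows --targets '[{"gripper": 1, "x": 0, "y": 0, "z": 0, "ax": 0, "ay": 0, "az": 0}, {"gripper": 1, "x": 0, "y": 0, "z": 0, "ax": 0, "ay": 0, "az": 0}, {"gripper": 1, "x": 0, "y": 0, "z": 0, "ax": 0, "ay": 0, "az": 0}]'

```text
clock: 3.08
position: [615.6, -48.9, 114.8]
ee_rot: [0.013, 1.0, 0.0, 0.003]
contact_force: [0.0, 0.1, 0.6]
gripper_width: -0.1
grasp_force: 0.0
```

send_rows --targets '[{"gripper": 1, "x": -0.2, "y": 0.1, "z": 2.5, "ax": 0, "ay": 0, "az": 0}, {"gripper": 1, "x": 0, "y": 0, "z": 2.5, "ax": 0, "ay": 0, "az": 0}, {"gripper": 1, "x": 0, "y": 0, "z": 1, "ax": 0, "ay": 0, "az": 0}, {"gripper": 1, "x": 0, "y": 0, "z": 0.5, "ax": 0, "ay": 0, "az": 0}, {"gripper": 1, "x": 0, "y": 0, "z": 0, "ax": 0, "ay": 0, "az": 0}]'

```text
clock: 3.5
position: [615.9, -48.1, 46.9]
ee_rot: [0.014, 1.0, -0.0, 0.0]
contact_force: [0.2, -0.2, -0.5]
gripper_width: 0.2
grasp_force: 0.0
```

send_rows --targets '[{"gripper": 1, "x": 0, "y": 0, "z": 0, "ax": 0, "ay": 0, "az": 0}, {"gripper": 1, "x": 0, "y": 0, "z": 0, "ax": 0, "ay": 0, "az": 0}, {"gripper": 1, "x": 0, "y": 0, "z": 0, "ax": 0, "ay": 0, "az": 0}]'

```text
clock: 3.75
position: [616.4, -47.9, 47.8]
ee_rot: [0.013, 1.0, 0.0, 0.001]
contact_force: [0.5, 0.0, 0.2]
gripper_width: -0.2
grasp_force: 0.0
```

send_rows --targets '[{"gripper": 1, "x": -0.1, "y": 0, "z": 0.6, "ax": 0, "ay": 0, "az": 0}, {"gripper": 1, "x": 0, "y": 0, "z": 0.5, "ax": 0, "ay": 0, "az": 0}, {"gripper": 1, "x": 0, "y": -0.2, "z": 0, "ax": 0, "ay": 0, "az": 0}, {"gripper": 1, "x": 0, "y": -0.2, "z": 0, "ax": 0, "ay": 0, "az": 0}, {"gripper": 1, "x": 0, "y": -0.1, "z": 0, "ax": 0, "ay": 0, "az": 0}]'

```text
clock: 4.17
position: [616.2, -53.3, 35.1]
ee_rot: [0.014, 1.0, -0.0, -0.0]
contact_force: [-0.4, 0.2, 0.7]
gripper_width: -0.0
grasp_force: 0.0
```

send_rows --targets '[{"gripper": 1, "x": 0, "y": -0.1, "z": 0, "ax": 0, "ay": 0, "az": 0}, {"gripper": 1, "x": 0, "y": -0.1, "z": 0, "ax": 0, "ay": 0, "az": 0}, {"gripper": 1, "x": 0, "y": 0, "z": 0, "ax": 0, "ay": 0, "az": 0}]'

```text
clock: 4.42
position: [616.3, -55.2, 35.5]
ee_rot: [0.014, 1.0, 0.0, 0.0]
contact_force: [0.5, 0.5, 0.4]
gripper_width: 0.3
grasp_force: 0.0
```

send_rows --targets '[{"gripper": 1, "x": 0, "y": -0.1, "z": 0, "ax": 0, "ay": 0, "az": 0}, {"gripper": 1, "x": 0, "y": -0.1, "z": 0, "ax": 0, "ay": 0, "az": 0}, {"gripper": 1, "x": 0, "y": 0, "z": 0, "ax": 0, "ay": 0, "az": 0}]'

```text
clock: 4.67
position: [616.2, -57.1, 35.4]
ee_rot: [0.014, 1.0, 0.0, 0.0]
contact_force: [-0.1, 0.4, -0.1]
gripper_width: 0.5
grasp_force: 0.0
```

send_rows --targets '[{"gripper": 1, "x": 0, "y": -0.1, "z": 0, "ax": 0, "ay": 0, "az": 0}, {"gripper": 1, "x": 0, "y": -0.1, "z": 0, "ax": 0, "ay": 0, "az": 0}, {"gripper": 1, "x": 0, "y": 0, "z": 0, "ax": 0, "ay": 0, "az": 0}]'

```text
clock: 4.92
position: [616.2, -58.7, 35.4]
ee_rot: [0.014, 1.0, 0.0, 0.0]
contact_force: [0.1, 2.1, 0.7]
gripper_width: -0.2
grasp_force: 0.8
```

send_rows --targets '[{"gripper": 1, "x": 0, "y": -0.1, "z": 0, "ax": 0, "ay": 0, "az": 0}, {"gripper": 1, "x": 0, "y": -0.1, "z": 0, "ax": 0, "ay": 0, "az": 0}, {"gripper": 1, "x": 0, "y": 0, "z": 0, "ax": 0, "ay": 0, "az": 0}]'

```text
clock: 5.17
position: [616.3, -59.6, 35.7]
ee_rot: [0.014, 1.0, 0.001, 0.0]
contact_force: [-2.3, 6.4, 2.5]
gripper_width: -0.3
grasp_force: 3.3
```

send_rows --targets '[{"gripper": 1, "x": 0, "y": -0.1, "z": 0, "ax": 0, "ay": 0, "az": 0}, {"gripper": 1, "x": 0, "y": -0.1, "z": 0, "ax": 0, "ay": 0, "az": 0}, {"gripper": 1, "x": 0, "y": 0, "z": 0, "ax": 0, "ay": 0, "az": 0}]'

```text
clock: 5.42
position: [616.5, -61.3, 35.8]
ee_rot: [0.013, 1.0, 0.001, 0.001]
contact_force: [-1.8, 7.9, 2.9]
gripper_width: 0.1
grasp_force: 3.9
```

send_rows --targets '[{"gripper": 1, "x": 0, "y": -0.1, "z": 0, "ax": 0, "ay": 0, "az": 0}, {"gripper": 1, "x": 0, "y": -0.1, "z": 0, "ax": 0, "ay": 0, "az": 0}, {"gripper": 1, "x": 0, "y": 0, "z": 0, "ax": 0, "ay": 0, "az": 0}]'

```text
clock: 5.67
position: [616.5, -63.3, 35.8]
ee_rot: [0.013, 1.0, 0.001, 0.001]
contact_force: [-0.6, 7.9, 2.7]
gripper_width: 0.1
grasp_force: 3.9
```

send_rows --targets '[{"gripper": 1, "x": 0, "y": -0.1, "z": 0, "ax": 0, "ay": 0, "az": 0}, {"gripper": 1, "x": 0, "y": -0.1, "z": 0, "ax": 0, "ay": 0, "az": 0}, {"gripper": 1, "x": 0, "y": -0.1, "z": 0, "ax": 0, "ay": 0, "az": 0}]'

```text
clock: 5.92
position: [616.5, -65.9, 35.8]
ee_rot: [0.013, 1.0, 0.001, 0.001]
contact_force: [-1.6, 9.5, 3.9]
gripper_width: 0.4
grasp_force: 4.7
```

send_rows --targets '[{"gripper": 1, "x": 0, "y": -0.1, "z": 0, "ax": 0, "ay": 0, "az": 0}, {"gripper": 1, "x": 0, "y": -0.1, "z": 0, "ax": 0, "ay": 0, "az": 0}, {"gripper": 1, "x": 0, "y": -0.1, "z": 0, "ax": 0, "ay": 0, "az": 0}]'

```text
clock: 6.17
position: [616.4, -68.7, 35.8]
ee_rot: [0.013, 1.0, 0.001, 0.001]
contact_force: [-0.9, 9.7, 3.0]
gripper_width: -0.0
grasp_force: 5.2
```

send_rows --targets '[{"gripper": 1, "x": 0, "y": -0.1, "z": 0, "ax": 0, "ay": 0, "az": 0}, {"gripper": 1, "x": 0, "y": -0.1, "z": 0, "ax": 0, "ay": 0, "az": 0}, {"gripper": 1, "x": 0, "y": 0, "z": 0, "ax": 0, "ay": 0, "az": 0}]'

```text
clock: 6.42
position: [616.4, -70.6, 35.8]
ee_rot: [0.013, 1.0, 0.001, 0.001]
contact_force: [-0.3, 10.1, 3.7]
gripper_width: -0.1
grasp_force: 5.0
```

send_rows --targets '[{"gripper": 1, "x": 0, "y": -0.1, "z": 0, "ax": 0, "ay": 0, "az": 0}, {"gripper": 1, "x": 0, "y": 0, "z": 0, "ax": 0, "ay": 0, "az": 0}]'

```text
clock: 6.58
position: [616.4, -71.5, 35.8]
ee_rot: [0.013, 1.0, 0.001, 0.001]
contact_force: [-0.5, 10.6, 3.6]
gripper_width: -0.1
grasp_force: 5.2
```

send_rows --targets '[{"gripper": 1, "x": 0, "y": -0.1, "z": 0, "ax": 0, "ay": 0, "az": 0}, {"gripper": 1, "x": 0, "y": 0, "z": 0, "ax": 0, "ay": 0, "az": 0}, {"gripper": 1, "x": 0, "y": 0, "z": 0, "ax": 0, "ay": 0, "az": 0}]'

```text
clock: 6.83
position: [616.4, -72.4, 35.9]
ee_rot: [0.013, 1.0, 0.001, 0.001]
contact_force: [-0.4, 10.6, 3.7]
gripper_width: 0.1
grasp_force: 5.4
```

```bash
cat > look.py <<'E'
from bench import arm
from h import *
import cv2,sys
m=arm.camera_model("wrist");p,d=arm.get_image("wrist");s=arm.read_state()
print(s["clock"],s["position"].round(1),s["contact_force"].round(1))
cv2.imwrite(f"pics/{sys.argv[1]}.png",p[:,:,::-1])
P=cloud(d,m);Q=P-[581.3,-71.7,0];th=.0267
X=Q[...,0]*np.cos(th)-Q[...,1]*np.sin(th);Y=Q[...,0]*np.sin(th)+Q[...,1]*np.cos(th);Z=Q[...,2]
M=(d>0)&(Z>67)&(Z<73.5)&(X<75)&(X>-60)&(Y>-70)&(Y<120)
k,l,st,c=cv2.connectedComponentsWithStats(M.astype(np.uint8))
for i in range(1,k):
    if st[i,4]>150: q=l==i;print(st[i],"X",X[q].min().round(1),X[q].max().round(1),"Y",Y[q].min().round(1),Y[q].max().round(1))
E
python3 look.py w2
```

```text
6.8833 [616.5 -72.4  35.8] [-0.4 10.9  2.6]
[  338   100   137   135 14363] X -35.0 14.2 Y 4.8 54.2
[ 165  208  127   95 8057] X 3.9 43.3 Y -63.7 -13.6
[308 259  34  32 356] X 24.8 35.7 Y -6.7 6.5
```

send_rows --targets '[{"gripper": 1, "x": 0, "y": 0, "z": 0, "ax": 0, "ay": 0, "az": 0}, {"gripper": 1, "x": 0, "y": 0, "z": 0, "ax": 0, "ay": 0, "az": 0}, {"gripper": 1, "x": 0, "y": 0, "z": 0, "ax": 0, "ay": 0, "az": 0}]'

```text
clock: 7.13
position: [616.4, -72.4, 35.8]
ee_rot: [0.013, 1.0, 0.001, 0.001]
contact_force: [-2.0, 11.3, 2.8]
gripper_width: -0.1
grasp_force: 5.4
```

```bash
python3 look.py w3
```

```text
7.1833 [616.4 -72.4  35.8] [-0.7 10.   3.6]
[  380   100   139   135 14445] X -35.0 14.2 Y 20.2 70.0
[ 165  208  126   95 8068] X 3.7 43.4 Y -63.3 -13.7
[308 258  34  59 485] X 25.0 47.6 Y -6.7 6.5
```

View pics/w3.png

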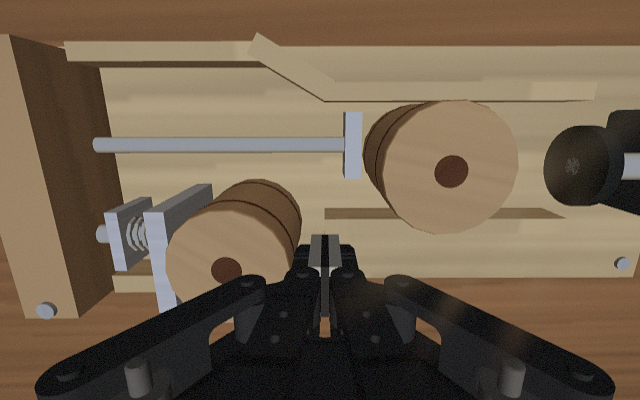

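The lead is in the lane at about (-10, 45) in the feeder frame (pixel 451,171), and the blocker is still held back. Next I'll ease the blocker forward.

send_rows --targets '[{"gripper": 1, "x": 0, "y": 0.2, "z": 0, "ax": 0, "ay": 0, "az": 0}, {"gripper": 1, "x": 0, "y": 0.2, "z": 0, "ax": 0, "ay": 0, "az": 0}, {"gripper": 1, "x": 0, "y": 0.2, "z": 0, "ax": 0, "ay": 0, "az": 0}, {"gripper": 1, "x": 0, "y": 0.2, "z": 0, "ax": 0, "ay": 0, "az": 0}, {"gripper": 1, "x": 0, "y": 0.2, "z": 0, "ax": 0, "ay": 0, "az": 0}]'

```text
clock: 7.6
position: [616.5, -63.7, 35.6]
ee_rot: [0.013, 1.0, 0.001, 0.001]
contact_force: [-1.0, 3.8, 0.0]
gripper_width: -0.0
grasp_force: 2.3
```

send_rows --targets '[{"gripper": 1, "x": 0, "y": 0.2, "z": 0, "ax": 0, "ay": 0, "az": 0}, {"gripper": 1, "x": 0, "y": 0.2, "z": 0, "ax": 0, "ay": 0, "az": 0}, {"gripper": 1, "x": 0, "y": 0.3, "z": 0, "ax": 0, "ay": 0, "az": 0}, {"gripper": 1, "x": 0, "y": 0.4, "z": 0, "ax": 0, "ay": 0, "az": 0}, {"gripper": 1, "x": 0, "y": 0.4, "z": 0, "ax": 0, "ay": 0, "az": 0}]'

```text
clock: 8.02
position: [616.0, -50.5, 35.1]
ee_rot: [0.014, 1.0, -0.0, -0.001]
contact_force: [0.7, 0.1, -0.6]
gripper_width: 0.3
grasp_force: 0.0
```

send_rows --targets '[{"gripper": 1, "x": 0, "y": 0, "z": 0, "ax": 0, "ay": 0, "az": 0}, {"gripper": 1, "x": 0, "y": 0, "z": -2, "ax": 0, "ay": 0, "az": 0}, {"gripper": 1, "x": 0, "y": 0, "z": -3, "ax": 0, "ay": 0, "az": 0}, {"gripper": 1, "x": 0, "y": 0, "z": -2, "ax": 0, "ay": 0, "az": 0}, {"gripper": 1, "x": 0, "y": 0, "z": 0, "ax": 0, "ay": 0, "az": 0}]'

```text
clock: 8.43
position: [619.5, -50.3, 110.5]
ee_rot: [0.013, 1.0, -0.0, 0.005]
contact_force: [0.7, 0.4, 0.9]
gripper_width: -0.1
grasp_force: 0.0
```

```bash
python3 look.py w4
```

```text
8.4833 [618.  -50.2 108.1] [-0.   0.3 -0.8]
[ 322  102   84   84 5434] X -34.7 14.5 Y 20.7 70.1
[ 211  168   79   76 4655] X 3.7 53.2 Y -49.3 -0.2
```

send_rows --targets '[{"gripper": 1, "x": 2.4, "y": -1.2, "z": 0, "ax": 0, "ay": 0, "az": 0}, {"gripper": 1, "x": 2.4, "y": -1.2, "z": 0, "ax": 0, "ay": 0, "az": 0}, {"gripper": 1, "x": 0, "y": 0, "z": 0, "ax": 0, "ay": 0, "az": 0}, {"gripper": 1, "x": 0, "y": 0, "z": 0, "ax": 0, "ay": 0, "az": 0}, {"gripper": 1, "x": 0, "y": 0, "z": 0, "ax": 0, "ay": 0, "az": 0}]'

```text
clock: 8.9
position: [567.8, -72.9, 104.9]
ee_rot: [0.014, 1.0, -0.0, -0.0]
contact_force: [-0.3, 1.0, 0.4]
gripper_width: -0.1
grasp_force: 0.0
```

send_rows --targets '[{"gripper": 1, "x": 0, "y": 0, "z": 2, "ax": 0, "ay": 0, "az": 0}, {"gripper": 1, "x": 0, "y": 0, "z": 2, "ax": 0, "ay": 0, "az": 0}, {"gripper": 1, "x": 0, "y": 0, "z": 1.2, "ax": 0, "ay": 0, "az": 0}, {"gripper": 1, "x": 0, "y": 0, "z": 0.8, "ax": 0, "ay": 0, "az": 0}, {"gripper": 1, "x": 0, "y": 0, "z": 0, "ax": 0, "ay": 0, "az": 0}]'

```text
clock: 9.32
position: [567.1, -72.6, 43.0]
ee_rot: [0.014, 1.0, -0.0, -0.002]
contact_force: [0.2, -1.3, 0.4]
gripper_width: -0.2
grasp_force: 0.0
```

send_rows --targets '[{"gripper": 1, "x": 0, "y": 0, "z": 0, "ax": 0, "ay": 0, "az": 0}, {"gripper": 1, "x": 0, "y": 0, "z": 0, "ax": 0, "ay": 0, "az": 0}]'

```text
clock: 9.48
position: [568.7, -72.5, 46.0]
ee_rot: [0.013, 1.0, -0.0, 0.001]
contact_force: [-0.2, 0.4, 0.4]
gripper_width: 0.2
grasp_force: 0.0
```

send_rows --targets '[{"gripper": 1, "x": 0, "y": 0, "z": 0.5, "ax": 0, "ay": 0, "az": 0}, {"gripper": 1, "x": 0, "y": 0, "z": 0.4, "ax": 0, "ay": 0, "az": 0}, {"gripper": 1, "x": 0, "y": 0.2, "z": 0, "ax": 0, "ay": 0, "az": 0}, {"gripper": 1, "x": 0, "y": 0.2, "z": 0, "ax": 0, "ay": 0, "az": 0}, {"gripper": 1, "x": 0, "y": 0.2, "z": 0, "ax": 0, "ay": 0, "az": 0}]'

```text
clock: 9.9
position: [568.0, -66.5, 36.5]
ee_rot: [0.014, 1.0, -0.0, 0.0]
contact_force: [0.1, -0.4, 0.5]
gripper_width: 0.6
grasp_force: 0.0
```

send_rows --targets '[{"gripper": 1, "x": 0, "y": 0.1, "z": 0, "ax": 0, "ay": 0, "az": 0}, {"gripper": 1, "x": 0, "y": 0.1, "z": 0, "ax": 0, "ay": 0, "az": 0}, {"gripper": 1, "x": 0, "y": 0.1, "z": 0, "ax": 0, "ay": 0, "az": 0}, {"gripper": 1, "x": 0, "y": 0.1, "z": 0, "ax": 0, "ay": 0, "az": 0}, {"gripper": 1, "x": 0, "y": 0.1, "z": 0, "ax": 0, "ay": 0, "az": 0}]'

```text
clock: 10.32
position: [568.1, -61.6, 36.4]
ee_rot: [0.014, 1.0, -0.0, 0.0]
contact_force: [-0.3, 0.7, -0.2]
gripper_width: -0.0
grasp_force: 0.2
```

send_rows --targets '[{"gripper": 1, "x": 0, "y": 0.2, "z": 0, "ax": 0, "ay": 0, "az": 0}, {"gripper": 1, "x": 0, "y": 0.2, "z": 0, "ax": 0, "ay": 0, "az": 0}, {"gripper": 1, "x": 0, "y": 0.2, "z": 0, "ax": 0, "ay": 0, "az": 0}, {"gripper": 1, "x": 0, "y": 0.2, "z": 0, "ax": 0, "ay": 0, "az": 0}, {"gripper": 1, "x": 0, "y": 0.1, "z": 0, "ax": 0, "ay": 0, "az": 0}]'

```text
clock: 10.73
position: [568.3, -52.4, 36.3]
ee_rot: [0.013, 1.0, 0.0, 0.0]
contact_force: [0.0, -0.1, -1.1]
gripper_width: 0.0
grasp_force: 0.2
```

```bash
python3 look.py w5
```

```text
10.7833 [568.3 -52.3  36.3] [ 0.2 -0.6 -0.2]
[ 362  229  120   78 5418] X -36.1 -2.5 Y 33.8 82.1
[308 258  34  11 258] X -23.7 -22.0 Y 12.1 25.3
[209 318  25  27 323] X 3.2 15.1 Y -30.5 -19.2
[416 318  25  22 281] X 2.3 12.9 Y 56.5 67.4
```

send_rows --targets '[{"gripper": 1, "x": 0, "y": 0.2, "z": 0, "ax": 0, "ay": 0, "az": 0}, {"gripper": 1, "x": 0, "y": 0.2, "z": 0, "ax": 0, "ay": 0, "az": 0}, {"gripper": 1, "x": 0, "y": 0.2, "z": 0, "ax": 0, "ay": 0, "az": 0}, {"gripper": 1, "x": 0, "y": 0.1, "z": 0, "ax": 0, "ay": 0, "az": 0}, {"gripper": 1, "x": 0, "y": 0.1, "z": 0, "ax": 0, "ay": 0, "az": 0}]'

```text
clock: 11.2
position: [568.5, -44.5, 36.3]
ee_rot: [0.014, 1.0, 0.0, -0.0]
contact_force: [-0.2, -0.5, -0.3]
gripper_width: -0.0
grasp_force: 0.1
```

send_rows --targets '[{"gripper": 1, "x": 0, "y": 0.1, "z": 0, "ax": 0, "ay": 0, "az": 0}, {"gripper": 1, "x": 0, "y": 0.1, "z": 0, "ax": 0, "ay": 0, "az": 0}, {"gripper": 1, "x": 0, "y": 0.1, "z": 0, "ax": 0, "ay": 0, "az": 0}]'

```text
clock: 11.45
position: [568.6, -41.6, 36.3]
ee_rot: [0.014, 1.0, 0.0, -0.0]
contact_force: [-0.2, -0.3, -0.1]
gripper_width: 0.1
grasp_force: 0.1
```

```bash
python3 look.py w6
```

```text
11.5 [568.6 -41.5  36.3] [-0.2 -0.  -0.1]
[ 362  229  120   78 5408] X -35.6 -2.9 Y 44.5 93.0
[308 258  34  11 257] X -23.6 -21.9 Y 22.9 36.0
[416 318  25  22 281] X 2.3 13.4 Y 67.3 78.3
[209 322  25  23 277] X 5.7 15.1 Y -19.8 -9.5
```

View pics/w6.png

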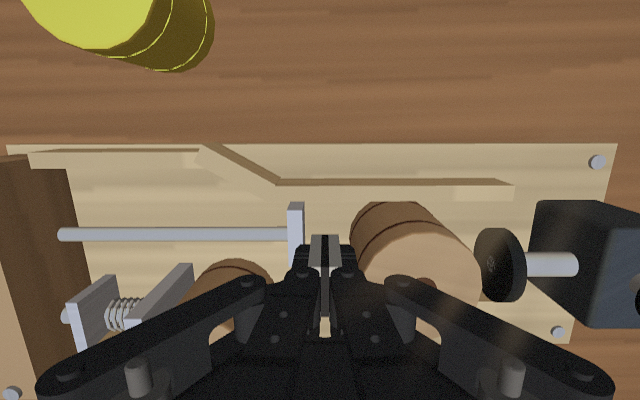

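The lead at about (420,255) is in front of the buffer (500,265) with a gap still showing. I'll continue in 1 mm feeling steps.

send_rows --targets '[{"gripper": 1, "x": 0, "y": 0.1, "z": 0, "ax": 0, "ay": 0, "az": 0}, {"gripper": 1, "x": 0, "y": 0.1, "z": 0, "ax": 0, "ay": 0, "az": 0}, {"gripper": 1, "x": 0, "y": 0.1, "z": 0, "ax": 0, "ay": 0, "az": 0}]'

```text
clock: 11.75
position: [568.7, -38.6, 36.3]
ee_rot: [0.014, 1.0, 0.0, -0.0]
contact_force: [0.6, -1.2, -0.7]
gripper_width: 0.4
grasp_force: 0.1
```

send_rows --targets '[{"gripper": 1, "x": 0, "y": 0.1, "z": 0, "ax": 0, "ay": 0, "az": 0}, {"gripper": 1, "x": 0, "y": 0.1, "z": 0, "ax": 0, "ay": 0, "az": 0}, {"gripper": 1, "x": 0, "y": 0, "z": 0, "ax": 0, "ay": 0, "az": 0}]'

```text
clock: 12.0
position: [568.8, -36.5, 36.3]
ee_rot: [0.014, 1.0, 0.0, 0.0]
contact_force: [0.4, -0.4, -0.4]
gripper_width: -0.0
grasp_force: 0.0
```

send_rows --targets '[{"gripper": 1, "x": 0, "y": 0.1, "z": 0, "ax": 0, "ay": 0, "az": 0}, {"gripper": 1, "x": 0, "y": 0.1, "z": 0, "ax": 0, "ay": 0, "az": 0}, {"gripper": 1, "x": 0, "y": 0, "z": 0, "ax": 0, "ay": 0, "az": 0}]'

```text
clock: 12.25
position: [568.8, -34.6, 36.3]
ee_rot: [0.014, 1.0, 0.0, 0.0]
contact_force: [-0.5, -0.4, -0.6]
gripper_width: -0.1
grasp_force: 0.0
```

send_rows --targets '[{"gripper": 1, "x": 0, "y": 0.1, "z": 0, "ax": 0, "ay": 0, "az": 0}, {"gripper": 1, "x": 0, "y": 0.1, "z": 0, "ax": 0, "ay": 0, "az": 0}, {"gripper": 1, "x": 0, "y": 0, "z": 0, "ax": 0, "ay": 0, "az": 0}]'

```text
clock: 12.5
position: [568.9, -32.6, 36.3]
ee_rot: [0.014, 1.0, 0.0, 0.0]
contact_force: [-1.1, 0.2, -0.4]
gripper_width: 0.0
grasp_force: 0.0
```

send_rows --targets '[{"gripper": 1, "x": 0, "y": 0.1, "z": 0, "ax": 0, "ay": 0, "az": 0}, {"gripper": 1, "x": 0, "y": 0.1, "z": 0, "ax": 0, "ay": 0, "az": 0}, {"gripper": 1, "x": 0, "y": 0, "z": 0, "ax": 0, "ay": 0, "az": 0}]'

```text
clock: 12.75
position: [568.9, -30.5, 36.3]
ee_rot: [0.014, 1.0, 0.0, 0.0]
contact_force: [0.3, -0.2, -0.1]
gripper_width: 0.0
grasp_force: 0.0
```

send_rows --targets '[{"gripper": 1, "x": 0, "y": 0.1, "z": 0, "ax": 0, "ay": 0, "az": 0}, {"gripper": 1, "x": 0, "y": 0.1, "z": 0, "ax": 0, "ay": 0, "az": 0}, {"gripper": 1, "x": 0, "y": 0, "z": 0, "ax": 0, "ay": 0, "az": 0}]'

```text
clock: 13.0
position: [569.0, -28.5, 36.3]
ee_rot: [0.014, 1.0, 0.0, 0.0]
contact_force: [-0.4, 0.0, -0.8]
gripper_width: -0.0
grasp_force: 0.0
```

send_rows --targets '[{"gripper": 1, "x": 0, "y": 0.1, "z": 0, "ax": 0, "ay": 0, "az": 0}, {"gripper": 1, "x": 0, "y": 0.1, "z": 0, "ax": 0, "ay": 0, "az": 0}, {"gripper": 1, "x": 0, "y": 0, "z": 0, "ax": 0, "ay": 0, "az": 0}]'

```text
clock: 13.25
position: [569.0, -26.5, 36.3]
ee_rot: [0.014, 1.0, 0.0, -0.0]
contact_force: [1.2, -0.4, -0.0]
gripper_width: -0.1
grasp_force: 0.0
```

```bash
python3 look.py w7
```

```text
13.3 [569.  -26.6  36.3] [ 0.7 -0.3 -0.7]
[ 362  229  121   78 5420] X -35.9 -2.8 Y 59.7 108.6
[308 258  34  10 250] X -23.5 -22.1 Y 38.0 51.2
[416 318  25  22 279] X 2.4 13.2 Y 82.5 93.8
```

View pics/w7.png

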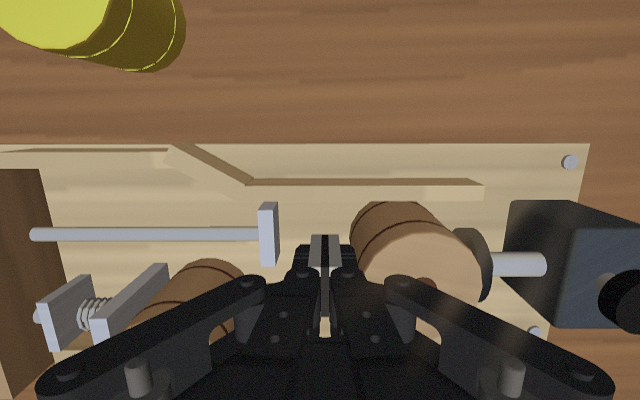

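The lead front at about (478,265) is almost on the buffer, so contact should come within a few mm.

send_rows --targets '[{"gripper": 1, "x": 0, "y": 0.1, "z": 0, "ax": 0, "ay": 0, "az": 0}, {"gripper": 1, "x": 0, "y": 0.1, "z": 0, "ax": 0, "ay": 0, "az": 0}, {"gripper": 1, "x": 0, "y": 0, "z": 0, "ax": 0, "ay": 0, "az": 0}]'

```text
clock: 13.55
position: [569.1, -24.6, 36.3]
ee_rot: [0.014, 1.0, 0.0, -0.0]
contact_force: [-0.1, 0.3, 1.1]
gripper_width: 0.1
grasp_force: 0.0
```

send_rows --targets '[{"gripper": 1, "x": 0, "y": 0.1, "z": 0, "ax": 0, "ay": 0, "az": 0}, {"gripper": 1, "x": 0, "y": 0.1, "z": 0, "ax": 0, "ay": 0, "az": 0}, {"gripper": 1, "x": 0, "y": 0, "z": 0, "ax": 0, "ay": 0, "az": 0}]'

```text
clock: 13.8
position: [569.1, -22.7, 36.3]
ee_rot: [0.013, 1.0, -0.0, -0.0]
contact_force: [-0.3, -1.2, 0.3]
gripper_width: 0.1
grasp_force: 0.5
```

Contact is beginning (-1.2 N).

send_rows --targets '[{"gripper": 1, "x": 0, "y": 0.1, "z": 0, "ax": 0, "ay": 0, "az": 0}, {"gripper": 1, "x": 0, "y": 0.1, "z": 0, "ax": 0, "ay": 0, "az": 0}, {"gripper": 1, "x": 0, "y": 0, "z": 0, "ax": 0, "ay": 0, "az": 0}]'

```text
clock: 14.05
position: [569.1, -21.0, 36.4]
ee_rot: [0.014, 1.0, -0.0, -0.0]
contact_force: [-0.5, -3.4, 2.0]
gripper_width: 0.1
grasp_force: 1.5
```

send_rows --targets '[{"gripper": 1, "x": 0, "y": 0.1, "z": 0, "ax": 0, "ay": 0, "az": 0}, {"gripper": 1, "x": 0, "y": 0, "z": 0, "ax": 0, "ay": 0, "az": 0}, {"gripper": 1, "x": 0, "y": 0, "z": 0, "ax": 0, "ay": 0, "az": 0}]'

```text
clock: 14.3
position: [569.1, -20.0, 36.4]
ee_rot: [0.014, 1.0, -0.0, -0.0]
contact_force: [-0.3, -4.2, 1.6]
gripper_width: -0.1
grasp_force: 2.3
```

send_rows --targets '[{"gripper": 1, "x": 0, "y": 0, "z": 0, "ax": 0, "ay": 0, "az": 0}, {"gripper": 1, "x": 0, "y": 0, "z": 0, "ax": 0, "ay": 0, "az": 0}, {"gripper": 1, "x": 0, "y": -0.1, "z": 0, "ax": 0, "ay": 0, "az": 0}, {"gripper": 1, "x": 0, "y": -0.1, "z": 0, "ax": 0, "ay": 0, "az": 0}, {"gripper": 1, "x": 0, "y": -0.1, "z": 0, "ax": 0, "ay": 0, "az": 0}]'

```text
clock: 14.72
position: [569.3, -22.3, 36.2]
ee_rot: [0.014, 1.0, 0.0, 0.0]
contact_force: [0.4, -0.8, 0.7]
gripper_width: 0.0
grasp_force: 0.4
```

send_rows --targets '[{"gripper": 1, "x": 0, "y": -0.2, "z": 0, "ax": 0, "ay": 0, "az": 0}, {"gripper": 1, "x": 0, "y": -0.3, "z": 0, "ax": 0, "ay": 0, "az": 0}, {"gripper": 1, "x": 0, "y": -0.4, "z": 0, "ax": 0, "ay": 0, "az": 0}, {"gripper": 1, "x": 0, "y": -0.4, "z": 0, "ax": 0, "ay": 0, "az": 0}, {"gripper": 1, "x": 0, "y": 0, "z": 0, "ax": 0, "ay": 0, "az": 0}]'

```text
clock: 15.13
position: [568.7, -36.3, 36.2]
ee_rot: [0.014, 1.0, 0.0, -0.0]
contact_force: [-0.6, 0.7, -0.0]
gripper_width: -0.1
grasp_force: 0.0
```

send_rows --targets '[{"gripper": 1, "x": 0, "y": 0, "z": -2, "ax": 0, "ay": 0, "az": 0}, {"gripper": 1, "x": 0, "y": 0, "z": -3, "ax": 0, "ay": 0, "az": 0}, {"gripper": 1, "x": 0, "y": 0, "z": -3, "ax": 0, "ay": 0, "az": 0}, {"gripper": 1, "x": 0, "y": 0, "z": -3, "ax": 0, "ay": 0, "az": 0}, {"gripper": 1, "x": 0, "y": 0, "z": 0, "ax": 0, "ay": 0, "az": 0}]'

```text
clock: 15.55
position: [572.8, -35.5, 153.1]
ee_rot: [0.013, 1.0, 0.0, 0.007]
contact_force: [0.3, 0.1, 0.4]
gripper_width: 0.1
grasp_force: 0.0
```

send_rows --targets '[{"gripper": 1, "x": 0, "y": 0, "z": 0, "ax": 0, "ay": 0, "az": 0}, {"gripper": 1, "x": 0, "y": 0, "z": 0, "ax": 0, "ay": 0, "az": 0}, {"gripper": 1, "x": 0, "y": 0, "z": 0, "ax": 0, "ay": 0, "az": 0}, {"gripper": 1, "x": 0, "y": 0, "z": 0, "ax": 0, "ay": 0, "az": 0}]'

```text
clock: 15.88
position: [567.9, -35.9, 144.9]
ee_rot: [0.014, 1.0, -0.0, -0.001]
contact_force: [-0.2, -0.6, 0.2]
gripper_width: -0.2
grasp_force: 0.0
```

```bash
python3 look.py w8; python3 look.py w9
```

```text
15.9333 [568.1 -35.8 145. ] [-0.1 -0.2  0.1]
[ 360  179   67   64 3274] X -35.2 13.9 Y 61.9 111.5
[ 217  228   63   55 2568] X 3.2 48.3 Y -49.6 -0.3
15.9833 [568.3 -35.8 145.2] [-0.6  0.2  0.2]
[ 360  179   67   63 3271] X -35.1 14.1 Y 61.8 111.8
[ 217  228   63   55 2577] X 3.6 48.6 Y -49.3 -0.3
```

View pics/w9.png

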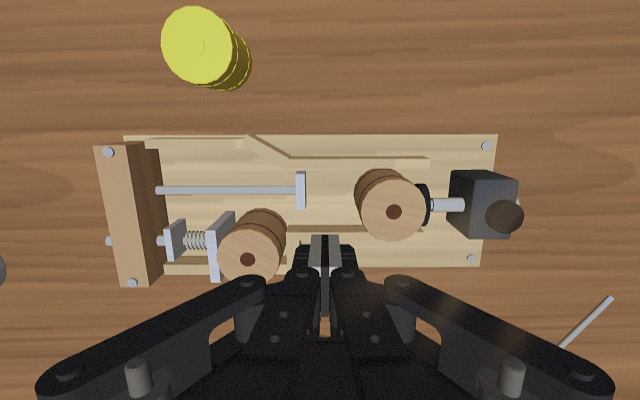

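The lead at pixel (393,211) stands upright at the buffer, at feeder y of about 87. The blocker at (248,258) is back at its shoulder, at y of about -25, and the arm is clear of everything.

```bash
python3 -c "
from bench import arm
print(arm.job_done())"
```

```text
the job is handed in; nothing more can be done
None
```

I handed the job in at about 16 s: the lead roller pressed the buffer with about 4 N and now rests at it upright, the blocker is back on its shoulder, and the arm touches nothing; the hand-in returned no verdict.

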